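# Turn the mirrored bracket and load the setting board

## Robot

A 6-joint arm with a two-finger parallel gripper is mounted at the origin on the work surface; the furniture and walls round the work are solid. World frame = base frame: x ahead of the robot, y to its left, z up, the work surface at z = 0. Lengths are in mm, angles in rad, forces in N, time in s.
With the tool pointing down it reaches from about 275 to 825 mm from the base axis. Payload 4.9 kg.
Tool frame: the origin (TCP) lies on the centre line of the jaws, within the pads' length; the fingertips stand 11 mm ahead of it and the grasp point (between the pads) lies 8 mm behind it; z points along the fingers, y is the line along which they close (so a half turn about z gives the same grasp; the last joint's range is limited). The gripper opens to 85 mm and grips with 20 to 120 N. Pads are 22 mm wide; open, the fingers measure 114 mm over their backs; the gripper's body (76 mm by 85 mm) begins 54 mm behind the grasp point. The pads swing forward as they close: fully open they stand 13 mm farther back than shut.
Start: joints at [-1.446, 0.326, -0.193, 1.052, 0, 1.437], TCP at [140.768, -531.698, 242.281] pointing down, gripper open.
Joint ranges: [-2.65, 2.65], [-0.97, 1.79], [-1.3, 1.35], [-1.93, 2.1], [-1.47, 1.37], [-3.14, 3.14]. Speed limits (rad/s): [2.57, 2.57, 3.14, 3.14, 3.14, 3.14].

## Interface

Orientations are given as a unit quaternion [w, x, y, z].
In Python, from cell import manip, camera, camera_params, job gives the robot as it stands.
- The arm moves only by the shell command python3 -m pendant 'ROWS'. ROWS is JSON, a list of rows, each an object with "rotation": the turn, a rotation vector about the tool's x, y, z in rad, a list of three; "translation": the shift along the tool's x, y, z in mm, a list of three; "grip": the closure in counts, from 0 (fully open) to 255 (shut). In form: [{"rotation": [rx, ry, rz], "translation": [x, y, z], "grip": grip}, ...]. A call has 1 to 12 rows; each row is the pose to reach, as a shift and turn from the pose commanded when the call began, along the tool's axes at that moment; what a row does not reach only later rows make up. A row lasts 1/12 s, in which the tool goes at most 41.7 mm and 7.16 degrees, less where a joint would pass 70% of its speed; a pose out of reach is approached as far as the arm can. A call with a gripper value outside its range is refused whole. The fingers move at their own pace and stop on an object; the grip force is fixed at half the most. Time passes only in rows, so rows that repeat a pose let the fingers close. It gives the time, the measured TCP pose, the force, the opening and the grip force at its end, in the units of the state.
- manip.get_obs(): the state, without advancing time (a new reading comes with each control period).
- camera(name): name is "scene" or "top"; returns the picture (480x640x3 uint8, red, green, blue); there is no depth.
- camera_params(name): a dict with "fx", "fy", "cx", "cy" (pixels), "R" (3x3) and "t" (3): a world point X has camera coordinates R X + t. Camera axes: x right, y down, z forward; pixel columns grow to the right and rows downward; lengths in mm; the calibration is good to about 2 mm. A picture is of the moment at which its call begins. camera_params takes no time and is no camera call.
- job.job_done(): hands the job in; it is judged then, once.
The state is a dict: "t": time; "joint_pos": joint angles; "qvel": joint speeds; "tau": joint torques, N m; "ee_pos": TCP position; "ee_rot": TCP orientation; "force": force on the tool from outside, world axes, zero at the start; "wrist_torque": the same for the moment, N m; "gripper_width": finger opening in mm; "grasp_force": force on a finger pad.
Only numpy, scipy, OpenCV 4.12 (cv2) and the standard library are available. Lean on these libraries where they do the work, as an engineer would, in place of code of your own. Each camera call takes 0.05 s, during which the arm holds its last target. There are 200 camera calls.

## Task

Load both wooden L brackets into the setting board, one in each L-shaped pocket, lying flat and fully home on the pocket floor. Both pockets are of the same hand and one of the brackets lies mirrored, so turn that one over before you load it, but never turn over the bracket that already has the right hand. Do not disturb the sanding block, the tape measure or the wax tin.

Things in the scene. Friction and masses are not known exactly. Their poses are not given: they have to be found in the camera images.
- board: setting board fixed to the bench, 145 x 212 mm (x, y), 18 mm high: 8 mm plywood floor, 10 mm dark wooden rim and islands that leave two L-shaped pockets 1.5 mm wider than a bracket all round. Origin: centre of its underside; z up. A bracket fits only z up, the corner towards the board's -x, +y.
- pocket_right (a point): the right pocket seen from the robot, at the board's +y end (50 mm off the board's centre): where the origin of a bracket lies when it is fully home; 28 mm above the bench, 20 mm above the pocket floor; axes as the board's
- pocket_left (a point): the same for the left pocket, at the board's -y end; axes as the board's
- bracket_a: wooden L bracket: long leg 110 mm, short leg 75 mm (outside), each 20 mm thick, 40 mm wide, about 0.11 kg. Origin: middle of the 110 x 75 x 40 mm outline; x along the long leg from the corner to the free end (leg's middle at y = +27.5 mm), y along the short leg from the free end to the corner (leg's middle at x = -45 mm), z through the width. Starts flat on the bench.
- bracket_b: the other bracket, of the same shape, size and axes as bracket_a, alike on both faces. Starts flat on the bench (origin 20 mm up). Of the two, one has its z up (the right hand for the board), the other its z down (mirrored). Stood on the outer face of its long leg, short leg up, a bracket stays standing. The picture frame near the robot and the 62 mm high gouge tray beyond are fixed.
- sanding_block: brown sanding block, 65 x 101 x 32 mm, loose on the bench behind the work; origin: centre of its underside
- tape_measure: black pocket tape measure, 35 x 70 x 60 mm, loose on the bench behind the work; origin: centre of its underside
- wax_tin: round green tin, 77 mm across, 30 mm high, loose on the bench behind the work; origin: centre of its underside

How it is judged:
By the outcome, as a careful person would: the job done as asked, in the order asked, and still so for the second after the job is handed in, with the robot touching nothing.
It also fails if it takes over 72 s, if anything falls off the work surface, if the arm or the gripper's body presses on something with over 40 N, if the wrist force passes 120 N, or if a joint passes its speed limit or range.

## Working session

There is one attempt and no reset: what is moved stays moved. The work goes in short steps, Python scripts to look and compute and a shell command to move; the robot and the scene stay as the last step left them, time stands still between calls to the robot, and variables do not carry over. Pictures are saved under pics/ and viewed, at most 10 in all, crops included, and the job is handed in when it is done.

```bash
mkdir -p pics; ls
python3 - <<'E'
from cell import manip,camera,camera_params
import cv2
for n in("scene","top"):
    cv2.imwrite(f"pics/{n}0.png",camera(n)[:,:,::-1]); print(n,camera_params(n))
print(manip.get_obs())
E
```

```text
pics
scene {'fx': 436.8857494301077, 'fy': 436.8857494301077, 'cx': 321.8437321609361, 'cy': 235.73856254350423, 'R': array([[-0.86520672, -0.501121  ,  0.01717766],
       [-0.32009016,  0.52563111, -0.78819682],
       [ 0.38595286, -0.68745159, -0.61518347]]), 't': array([481.69817129, 314.28317756, 571.29420263])}
top {'fx': 446.2625888165392, 'fy': 446.2625888165392, 'cx': 317.1928101700623, 'cy': 241.50591153631365, 'R': array([[ 3.01217881e-04, -9.99916445e-01,  1.29233546e-02],
       [-9.87631615e-01, -2.32374511e-03, -1.56774978e-01],
       [ 1.56791910e-01, -1.27162902e-02, -9.87549793e-01]]), 't': array([-135.1928466 ,  625.87382866,  785.97659634])}
{'t': 0.1, 'joint_pos': array([-1.44620241e+00,  3.26881901e-01, -1.93499862e-01,  1.05200503e+00,
        5.92887662e-07,  1.43659195e+00]), 'qvel': array([ 1.82147734e-03, -9.53609380e-04,  1.68979995e-03,  8.82099206e-05,
       -6.47637033e-04, -4.83028444e-04]), 'tau': array([-2.07803816e-03, -4.44241011e+01,  2.63036549e+01,  7.99414935e-03,
       -4.45523283e-04,  5.66496780e-06]), 'ee_pos': array([ 140.69976777, -531.16570348,  241.56745456]), 'ee_rot': array([-7.95222329e-04,  9.91639292e-01,  1.29038295e-01,  4.11770630e-06]), 'force': array([-0.1378683 ,  0.62453788,  0.52735203]), 'wrist_torque': array([0.01369756, 0.00675073, 0.0177401 ]), 'grasp_force': 0.0, 'gripper_width': 85.87335170358392}
```

View pics/scene0.png

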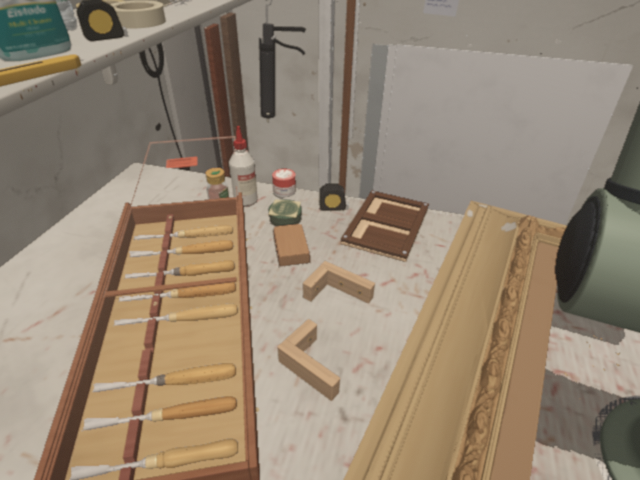

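View pics/top0.png

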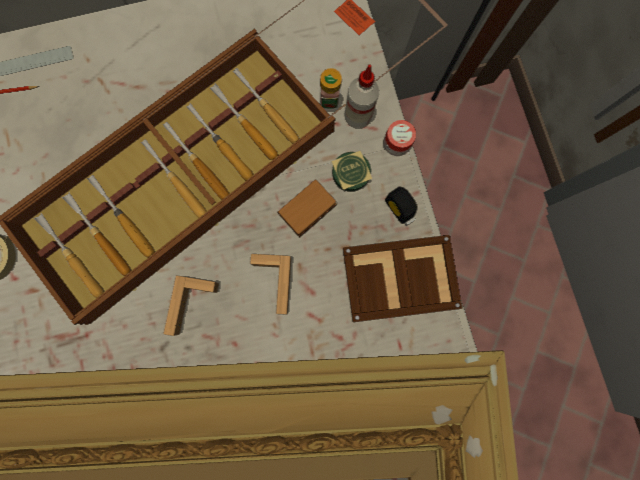

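The top view (up = world +x, right = −y) shows the bracket at about (190,300) with its corner top-left, so it is mirrored. The one at (272,280) has its corner top-right, the same as the pockets at (375,280) and (430,275). The sanding block is at (307,208), the tin at (352,171), the tape at (401,205), the frame along the bottom edge and the tray upper left.

```bash
cat > h.py <<'E'
import numpy as np, cv2
from cell import manip,camera,camera_params
P={n:camera_params(n) for n in("scene","top")}
def ray(n,uv):
    p=P[n]; d=p["R"].T@np.array([(uv[0]-p["cx"])/p["fx"],(uv[1]-p["cy"])/p["fy"],1.]); return -p["R"].T@p["t"],d/np.linalg.norm(d)
def onz(n,uv,z):
    o,d=ray(n,uv); return o+d*(z-o[2])/d[2]
def two(a,b):  # scene uv, top uv -> midpoint, gap
    o1,d1=ray("scene",a); o2,d2=ray("top",b); A=np.stack([d1,-d2],1); s=np.linalg.lstsq(A,o2-o1,rcond=None)[0]
    p,q=o1+s[0]*d1,o2+s[1]*d2; return (p+q)/2,np.linalg.norm(p-q)
def proj(n,X):
    p=P[n]; c=p["R"]@np.asarray(X,float)+p["t"]; return np.array([p["fx"]*c[0]/c[2]+p["cx"],p["fy"]*c[1]/c[2]+p["cy"]])
E
python3 - <<'E'
from h import *
t=cv2.imread("pics/top0.png"); s=cv2.imread("pics/scene0.png")
for n,img,r in(("top",t,(150,230,470,345)),("scene",s,(270,185,440,400))):
    hsv=cv2.cvtColor(img,cv2.COLOR_BGR2HSV)
    m=cv2.inRange(hsv,(8,75,90),(25,200,255)); k=np.zeros_like(m); k[r[1]:r[3],r[0]:r[2]]=m[r[1]:r[3],r[0]:r[2]]
    for c in cv2.findContours(k,cv2.RETR_EXTERNAL,cv2.CHAIN_APPROX_NONE)[0]:
        if cv2.contourArea(c)>150: print(n,cv2.contourArea(c),cv2.approxPolyDP(c,2.5,True)[:,0].tolist())
a=cv2.resize(t[240:340,150:470],None,fx=2.5,fy=2.5,interpolation=2)
b=cv2.resize(s[185:400,270:440],None,fx=1.6,fy=1.6,interpolation=2)
o=np.zeros((600,800,3),np.uint8);o[:a.shape[0],:a.shape[1]]=a;o[252:252+b.shape[0],:b.shape[1]]=b
cm=cv2.cvtColor(cv2.resize(m[185:400,270:440],None,fx=1.6,fy=1.6),8);o[252:252+b.shape[0],300:300+b.shape[1]]=cm
cv2.imwrite("pics/crop1.png",o)
E
```

```text
top 932.0 [[213, 281], [175, 276], [164, 334], [174, 335], [183, 288], [189, 287], [193, 295], [196, 289], [201, 293], [213, 292]]
top 858.0 [[251, 254], [251, 264], [279, 266], [276, 313], [286, 314], [290, 256]]
top 944.0 [[352, 255], [355, 266], [382, 264], [388, 308], [400, 307], [391, 250]]
top 916.0 [[403, 249], [404, 259], [433, 258], [439, 300], [450, 301], [441, 244]]
top 632.5 [[452, 230], [451, 242], [458, 269], [455, 269], [469, 277], [469, 267], [466, 266], [469, 264], [466, 259], [469, 258], [466, 251], [469, 249], [469, 230], [463, 230], [463, 233]]
top 658.0 [[150, 263], [192, 230], [150, 230], [150, 243], [155, 251], [152, 255], [150, 247]]
scene 2032.0 [[307, 320], [278, 346], [279, 360], [332, 399], [338, 391], [339, 378], [303, 352], [315, 339], [316, 325]]
scene 3745.0 [[439, 270], [381, 399], [439, 399]]
scene 1471.0 [[303, 283], [304, 297], [310, 300], [328, 283], [367, 302], [374, 284], [327, 262]]
scene 1169.0 [[300, 224], [274, 227], [280, 265], [309, 261]]
scene 165.5 [[325, 197], [325, 204], [329, 207], [340, 202], [338, 195]]
scene 3555.5 [[370, 192], [344, 233], [348, 236], [342, 236], [339, 243], [405, 260], [341, 240], [407, 256], [428, 204], [424, 206], [421, 202]]
```

View pics/crop1.png

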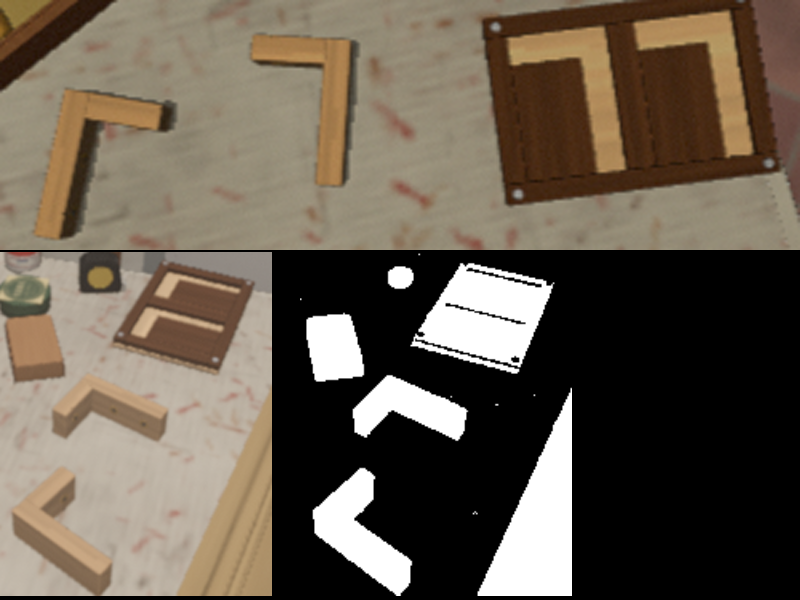

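The crop confirms the hands. Both pockets' light floors are clear, and the board's four bright corner screws make good marks. Outer top corners: mirrored bracket at top (176,276) / scene (278,347), right-hand one at top (290,255) / scene (328,263).

```bash
cat > meas.py <<'E'
from h import *
def mask(img,r,lo=(8,75,90),hi=(25,200,255)):
    hsv=cv2.cvtColor(img,cv2.COLOR_BGR2HSV); m=cv2.inRange(hsv,lo,hi); k=np.zeros_like(m); k[r[1]:r[3],r[0]:r[2]]=m[r[1]:r[3],r[0]:r[2]]
    return k
def big(k): return max(cv2.findContours(k,cv2.RETR_EXTERNAL,cv2.CHAIN_APPROX_NONE)[0],key=cv2.contourArea)[:,0].astype(float)
def line(c,p,q,tol=2.,trim=5):
    p,q=np.array(p,float),np.array(q,float); d=(q-p)/np.linalg.norm(q-p); n=np.array([-d[1],d[0]])
    s=(c-p)@d; e=(c-p)@n; k=(s>trim)&(s<np.linalg.norm(q-p)-trim)&(abs(e)<tol)
    vx,vy,x,y=cv2.fitLine(c[k].astype(np.float32),cv2.DIST_HUBER,0,.01,.01).ravel(); return np.array([x,y]),np.array([vx,vy])
def cross(a,b): 
    s=np.linalg.solve(np.stack([a[1],-b[1]],1),b[0]-a[0]); return a[0]+s[0]*a[1]
E
python3 - <<'E'
from meas import *
np.set_printoptions(precision=1,suppress=True)
print("mir",two((278,347),(176.4,276)),"right",two((328,263),(290.4,255)))
t=cv2.imread("pics/top0.png")
# screws
hsv=cv2.cvtColor(t,cv2.COLOR_BGR2HSV); g=t.min(axis=2).astype(float)
W=[]
for u,v in((348,251),(446,241),(457.5,305),(357,317.5)):
    u0,v0=int(u)-4,int(v)-4; w=g[v0:v0+9,u0:u0+9]; w=np.clip(w-100,0,None); yy,xx=np.mgrid[v0:v0+9,u0:u0+9]
    uv=((w*xx).sum()/w.sum(),(w*yy).sum()/w.sum()); X=onz("top",uv,18); W.append(X); print(uv,X)
W=np.array(W); print("board centre",W.mean(0),[np.linalg.norm(W[i]-W[(i+1)%4]) for i in range(4)])
print("yaw deg",[np.degrees(np.arctan2(*(W[i]-W[j])[[1,0]])) for i,j in((0,3),(1,2))],[np.degrees(np.arctan2(*(W[i]-W[j])[[1,0]])) for i,j in((0,1),(3,2))])
# pocket + bracket outlines: corner, long end outer, short end outer
for nm,pts,z in(("pockL",[(391,250),(400,307),(352,255)],8),("pockR",[(441,244),(450,301),(403,249)],8),("brR",[(290,256),(286,314),(251,254)],40),("brM",[(175,276),(164,334),(213,281)],40)):
    xs=[p[0] for p in pts]; ys=[p[1] for p in pts]
    c=big(mask(t,(min(xs)-6,min(ys)-8,max(xs)+6,max(ys)+6)))
    l=line(c,pts[0],pts[1]); s=line(c,pts[0],pts[2]); k=cross(l,s)
    # ends by extreme along direction
    K=onz("top",k,z); C=np.array([onz("top",p,z) for p in c])
    L=onz("top",k+(np.array(pts[1])-pts[0]),z)
    pl=onz("top",l[0]+l[1]*20,z)-onz("top",l[0]-l[1]*20,z); ps=onz("top",s[0]+s[1]*20,z)-onz("top",s[0]-s[1]*20,z)
    dl=pl[:2]/np.linalg.norm(pl[:2])*np.sign(pl[:2]@(L-K)[:2]); S=onz("top",pts[2],z)-K; ds=ps[:2]/np.linalg.norm(ps[:2])*np.sign(ps[:2]@S[:2])
    print(nm,"corner px",k,"world",K,"long yaw",np.degrees(np.arctan2(dl[1],dl[0])),"short yaw",np.degrees(np.arctan2(ds[1],ds[0])),"len",np.max((C-K)[:,:2]@dl),np.max((C-K)[:,:2]@ds))
# frame edge + tray heights
for a in((0,375),(200,366),(350,360),(480,353)): print("frame z30/60",onz("top",a,30),onz("top",a,60))
E
```

```text
mir (array([561.7, 128.7,  38.1]), np.float64(0.6406274140879747)) right (array([598.3, -85.3,  33.6]), np.float64(9.13893685651188))
(np.float64(347.84183673469386), np.float64(250.35204081632654)) [ 613.9 -194.3   18. ]
(np.float64(445.8671875), np.float64(238.4921875)) [ 637.7 -386.6   18. ]
(np.float64(457.9947643979058), np.float64(305.9109947643979)) [ 507.2 -403.9   18. ]
(np.float64(356.8152173913044), np.float64(317.19202898550725)) [ 485.9 -210.    18. ]
board centre [ 561.2 -298.7   18. ] [np.float64(193.6893725432796), np.float64(131.7078182361764), np.float64(195.05594136224767), np.float64(128.9825820742596)]
yaw deg [np.float64(6.994822888515995), np.float64(7.582516675553065)] [np.float64(97.0648843165752), np.float64(96.26589741041536)]
pockL corner px [391.2 250.1] world [ 615.9 -280.5    8. ] long yaw -173.17386049721495 short yaw 97.12052627242869 len 112.86575057038631 78.34488220158049
pockR corner px [441.  244.1] world [ 628.1 -379.5    8. ] long yaw -172.97395138071465 short yaw 97.12004583607711 len 112.06255345142294 77.70746160078858
brR corner px [289.7 255.5] world [600.9 -82.6  40. ] long yaw 176.69273443393138 short yaw 87.30647392162842 len 109.47431987752648 74.35392306635954
brM corner px [175.7 275. ] world [563.7 129.7  40. ] long yaw 170.58969251150967 short yaw -99.19416029301867 len 109.08525380582516 74.78600453686441
frame z30/60 [382.4 441.6  30. ] [386.4 421.5  60. ]
frame z30/60 [397.8  80.1  30. ] [401.2  72.8  60. ]
frame z30/60 [ 408.2 -195.2   30. ] [ 411.3 -192.7   60. ]
frame z30/60 [ 420.6 -436.7   30. ] [ 423.2 -425.6   60. ]
```

```bash
cat > plan.py <<'E'
import sys,numpy as np
from scipy.spatial.transform import Rotation as Ro
from cell import manip
def down(yaw): # tool x at yaw (deg), z down
    c,s=np.cos(np.radians(yaw)),np.sin(np.radians(yaw)); return np.array([[c,s,0],[s,-c,0],[0,0,-1]])
def plan(pos,R):
    o=manip.get_obs(); q=o["ee_rot"]; R0=Ro.from_quat([q[1],q[2],q[3],q[0]]).as_matrix()
    rv=Ro.from_matrix(R0.T@R).as_rotvec(); tr=R0.T@(np.array(pos)-o["ee_pos"])
    print("rot",np.round(rv,3).tolist(),"tr",np.round(tr,1).tolist(),"rows~",round(max(np.linalg.norm(tr)/41.7,np.degrees(np.linalg.norm(rv))/7.16),1))
def obs():
    o=manip.get_obs(); q=o["ee_rot"]; R0=Ro.from_quat([q[1],q[2],q[3],q[0]]).as_matrix()
    print("t",round(o["t"],2),"p",np.round(o["ee_pos"],1),"x",np.round(R0[:,0],3),"z",np.round(R0[:,2],3),"F",np.round(o["force"],1),"w",round(o["gripper_width"],1),"gf",round(o["grasp_force"],1),"J",np.round(o["joint_pos"],2))
E
python3 - <<'E'
from plan import *
from h import *
print(proj("scene",[600.9,-82.6,40]),two((327,262),(289.7,255.5)))
plan([561.5,-70.4,110],down(176.9))
E
```

```text
[323.8703301  260.31617877] (array([598.17656671, -83.68909357,  37.04820457]), np.float64(6.446930045180158))
rot [-0.0, -0.002, -2.829] tr [524.7, -337.5, 132.2] rows~ 22.6
```

```bash
python3 -m pendant '[{"rotation":[0,0,-1.414],"translation":[262,-169,0],"grip":0},{"rotation":[0,0,-1.414],"translation":[262,-169,0],"grip":0},{"rotation":[0,0,-1.414],"translation":[262,-169,0],"grip":0},{"rotation":[0,0,-1.414],"translation":[262,-169,0],"grip":0},{"rotation":[0,0,-1.414],"translation":[262,-169,0],"grip":0},{"rotation":[0,0,-1.414],"translation":[262,-169,0],"grip":0},{"rotation":[0,0,-1.414],"translation":[262,-169,0],"grip":0},{"rotation":[0,0,-1.414],"translation":[262,-169,0],"grip":0},{"rotation":[0,0,-1.414],"translation":[350,-225,0],"grip":0},{"rotation":[0,0,-1.414],"translation":[400,-255,30],"grip":0},{"rotation":[0,0,-1.414],"translation":[440,-280,50],"grip":0},{"rotation":[0,0,-1.414],"translation":[470,-300,70],"grip":0}]'; python3 -c "
from plan import *
obs();plan([561.5,-70.4,90],down(176.9))"
```

```text
t: 1.1
ee_pos: [462.0, -182.3, 204.9]
ee_rot: [0.001, 0.668, 0.744, 0.0]
force: [-0.4, -0.2, 0.0]
gripper_width: 85.6
grasp_force: 0.0
t 1.1 p [ 462.  -182.3  204.9] x [-0.107  0.994 -0.001] z [ 0.001 -0.001 -1.   ] F [-0.4 -0.2  0. ] w 85.6 gf 0.0 J [-0.52  0.26 -0.39  0.92 -0.    0.94]
rot [0.0, 0.002, -1.41] tr [100.8, 110.7, 115.0] rows~ 11.3
```

```bash
python3 -m pendant '[{"rotation":[0,0,-1.41],"translation":[100,110,0],"grip":0},{"rotation":[0,0,-1.41],"translation":[100,110,30],"grip":0},{"rotation":[0,0,-1.41],"translation":[100,110,60],"grip":0},{"rotation":[0,0,-1.41],"translation":[100,110,90],"grip":0},{"rotation":[0,0,-1.41],"translation":[100,110,110],"grip":0},{"rotation":[0,0,-1.41],"translation":[100,110,115],"grip":0},{"rotation":[0,0,-1.41],"translation":[100,110,115],"grip":0},{"rotation":[0,0,-1.41],"translation":[100,110,115],"grip":0},{"rotation":[0,0,-1.41],"translation":[100,110,115],"grip":0},{"rotation":[0,0,-1.41],"translation":[100,110,115],"grip":0},{"rotation":[0,0,-1.41],"translation":[100,110,115],"grip":0},{"rotation":[0,0,-1.41],"translation":[100,110,115],"grip":0}]' >/dev/null; python3 -c "
from plan import *
obs();plan([561.5,-70.4,24],down(176.9))"
```

```text
t 2.1 p [559.4 -73.   89.4] x [-0.999  0.054  0.001] z [-0.001  0.    -1.   ] F [ 0.7 -0.2 -0.6] w 85.8 gf 0.0 J [-0.26  0.5  -0.36  0.72 -0.   -0.21]
rot [0.0, -0.001, 0.0] tr [-2.0, 2.7, 65.4] rows~ 1.6
```

```bash
python3 -m pendant '[{"rotation":[0,0,0],"translation":[-2,2.7,35],"grip":0},{"rotation":[0,0,0],"translation":[-2,2.7,65],"grip":0},{"rotation":[0,0,0],"translation":[-2,2.7,65.4],"grip":0},{"rotation":[0,0,0],"translation":[-2,2.7,65.4],"grip":0},{"rotation":[0,0,0],"translation":[-2,2.7,65.4],"grip":255},{"rotation":[0,0,0],"translation":[-2,2.7,65.4],"grip":255},{"rotation":[0,0,0],"translation":[-2,2.7,65.4],"grip":255},{"rotation":[0,0,0],"translation":[-2,2.7,65.4],"grip":255},{"rotation":[0,0,0],"translation":[-2,2.7,65.4],"grip":255},{"rotation":[0,0,0],"translation":[-2,2.7,65.4],"grip":255}]' ; python3 -c "
from plan import *
obs()"
```

```text
t: 2.93
ee_pos: [562.8, -70.9, 25.6]
ee_rot: [0.001, 0.029, 1.0, -0.0]
force: [0.0, -0.1, 0.5]
gripper_width: 18.9
grasp_force: 59.0
t 2.93 p [562.8 -70.9  25.6] x [-0.998  0.059 -0.002] z [ 0.002 -0.001 -1.   ] F [ 0.  -0.1  0.5] w 18.9 gf 59.0 J [-0.26  0.59 -0.4   0.58 -0.   -0.2 ]
```

```bash
python3 -c "
from plan import *
plan([574.6,-274.1,75],down(187.05))"
```

```text
rot [-0.001, 0.002, -0.182] tr [-23.9, -202.2, -49.2] rows~ 5.0
```

```bash
python3 -m pendant '[{"rotation":[0,0,0],"translation":[0,0,-25],"grip":255},{"rotation":[0,0,0],"translation":[0,0,-50],"grip":255},{"rotation":[0,0,-0.05],"translation":[-5,-35,-50],"grip":255},{"rotation":[0,0,-0.1],"translation":[-10,-75,-50],"grip":255},{"rotation":[0,0,-0.15],"translation":[-15,-115,-50],"grip":255},{"rotation":[0,0,-0.18],"translation":[-20,-150,-50],"grip":255},{"rotation":[0,0,-0.182],"translation":[-22,-180,-50],"grip":255},{"rotation":[0,0,-0.182],"translation":[-23.9,-202.2,-50],"grip":255},{"rotation":[0,0,-0.182],"translation":[-23.9,-202.2,-50],"grip":255},{"rotation":[0,0,-0.182],"translation":[-23.9,-202.2,-50],"grip":255},{"rotation":[0,0,-0.182],"translation":[-23.9,-202.2,-50],"grip":255}]' >/dev/null
python3 - <<'E'
from plan import *
from h import *
obs();plan([574.6,-274.1,75],down(187.05))
t=camera("top")[:,:,::-1];s=camera("scene")[:,:,::-1]
cv2.imwrite("pics/top2.png",t);cv2.imwrite("pics/scene2.png",s)
o=np.zeros((400,800,3),np.uint8)
o[:,:400]=cv2.resize(t[220:340,335:455],(400,400),interpolation=2);o[:,400:]=cv2.resize(s[140:280,320:460],(400,400),interpolation=2)
cv2.imwrite("pics/c2.png",o)
E
```

```text
t 3.85 p [ 573.4 -273.1   74.1] x [-0.992 -0.123  0.001] z [-0.001  0.001 -1.   ] F [ 0.2  0.2 -0.9] w 19.2 gf 59.2 J [-0.56  0.63 -0.16  0.78  0.   -0.68]
rot [0.001, -0.001, 0.0] tr [-1.1, -1.1, -0.9] rows~ 0.0
```

View pics/c2.png

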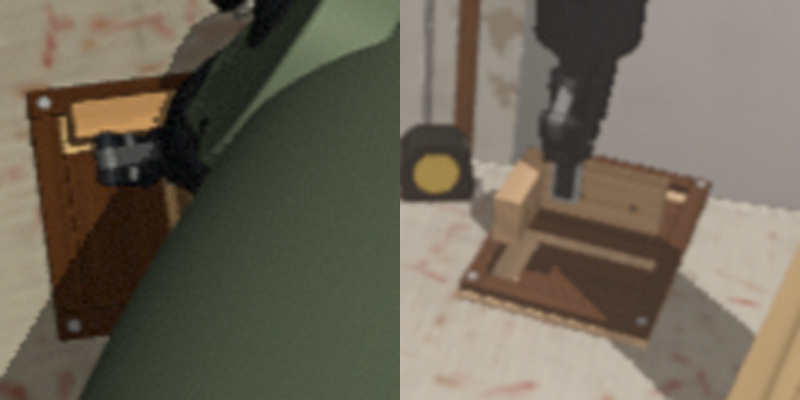

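The top crop shows the held bracket's short leg over the left pocket, its free end at about pixel (356.6,251). The scene crop shows it level and in line with the pocket. I'll compare the visible edges with the prediction.

Run:
```python
from plan import *
from meas import *
np.set_printoptions(precision=2,suppress=True)
o=manip.get_obs(); p=o["ee_pos"]; q=o["ee_rot"]; R0=Ro.from_quat([q[1],q[2],q[3],q[0]]).as_matrix()
tc=lambda bx,by,z: p+R0@np.array([bx+16.3,-(by-27.5),0])+[0,0,z]
for n in("A",(-55,-37.5)),("B",(-35,-37.5)),("C",(-55,0)): print(n[0],proj("top",tc(*n[1],15.5)),proj("scene",tc(*n[1],15.5)))
t=cv2.imread("pics/top2.png")
k=mask(t,(345,240,385,268),(8,75,150),(25,200,255)); c=big(k); print(cv2.approxPolyDP(c.astype(np.int32)[:,None],1.2,True)[:,0].tolist())
g=cv2.cvtColor(t,cv2.COLOR_BGR2GRAY); print(g[246:262,356:384:3]); print(g[250:258:2,350:364])
```

```text
A [356.07 250.34] [352.53 207.91]
B [357.62 261.43] [361.85 210.22]
C [376.88 247.8 ] [358.58 198.72]
[[384, 248], [357, 251], [358, 260], [365, 258], [379, 258], [381, 257], [380, 255], [382, 254]]
[[ 63  51  50  49  49  48  47  46  47  30]
 [ 47  48  48  49  48  46  45  54  54  71]
 [ 49  46  47  45  51  55  69 109 128 139]
 [ 47  52  60  59  95 121 136 139 137 139]
 [ 49  83 125 136 139 138 139 139 137 126]
 [ 85 137 137 139 137 139 139 140 140 122]
 [ 89 138 140 137 140 139 138 139 138  84]
 [ 85 139 140 138 140 139 140 138 140  79]
 [ 80 138 139 140 140 140 141 144 147  85]
 [ 69 141 140 144 142 141 145 153 140  78]
 [ 63 146 143 144 145 144 149 157 142  72]
 [ 52 147 144 146 151 151 156 156 152  59]
 [ 50 147 151 151 156 155 148 142  75  17]
 [ 51 156 155 101  98 131  95  62  24  10]
 [ 50 147 128  46  37  47  65  37  19  11]
 [ 48  80  59  33  32  24  73  20  21   3]]
[[ 75  49  48  51  46  51  49  62  75  83 105 125 125 126]
 [ 57  48  50  52  47  52  89 134 140 138 140 140 140 141]
 [ 33  30  36  46  52  51  80 124 141 138 138 138 139 136]
 [ 47  52  70 114 127  60  63 107 141 146 143 145 143 144]]
```

Observed edges match the prediction within 0.3 px, so I descend.

```bash
python3 -m pendant '[{"rotation":[0,0,0],"translation":[-1.1,-1.1,12],"grip":255},{"rotation":[0,0,0],"translation":[-1.1,-1.1,26],"grip":255},{"rotation":[0,0,0],"translation":[-1.1,-1.1,28],"grip":255},{"rotation":[0,0,0],"translation":[-1.1,-1.1,30],"grip":255},{"rotation":[0,0,0],"translation":[-1.1,-1.1,32],"grip":255},{"rotation":[0,0,0],"translation":[-1.1,-1.1,34],"grip":255},{"rotation":[0,0,0],"translation":[-1.1,-1.1,36],"grip":255},{"rotation":[0,0,0],"translation":[-1.1,-1.1,36],"grip":255}]'; python3 -c "
from plan import *
obs();plan([574.6,-274.1,33.6],down(187.05))"
```

```text
t: 4.62
ee_pos: [575.6, -274.5, 40.0]
ee_rot: [0.001, -0.062, 0.998, -0.0]
force: [-1.3, 0.9, -0.9]
gripper_width: 19.3
grasp_force: 59.8
t 4.62 p [ 575.6 -274.5   40. ] x [-0.992 -0.124 -0.001] z [ 0.001 -0.001 -1.   ] F [-1.3  0.9 -0.9] w 19.3 gf 59.8 J [-0.56  0.67 -0.19  0.71  0.   -0.68]
rot [-0.001, 0.001, 0.001] tr [1.0, 0.6, 6.4] rows~ 0.2
```

```bash
python3 -m pendant '[{"rotation":[0,0,0],"translation":[0.5,0.3,2],"grip":255},{"rotation":[0,0,0],"translation":[0.8,0.4,4],"grip":255},{"rotation":[0,0,0],"translation":[0.8,0.4,6],"grip":255},{"rotation":[0,0,0],"translation":[0.8,0.4,6.5],"grip":255},{"rotation":[0,0,0],"translation":[0.8,0.4,6.5],"grip":255}]'; python3 -c "
from plan import *
obs()"
```

```text
t: 5.03
ee_pos: [574.5, -274.4, 33.6]
ee_rot: [0.0, -0.062, 0.998, -0.0]
force: [-5.1, 2.4, 13.8]
gripper_width: 19.0
grasp_force: 62.0
t 5.03 p [ 574.5 -274.4   33.6] x [-0.992 -0.123 -0.   ] z [ 0. -0. -1.] F [-5.1  2.4 13.8] w 19.0 gf 62.0 J [-0.56  0.68 -0.19  0.7   0.   -0.68]
```

Seated at the right height with floor contact. Release, lift, and compute the tilted grasp for the mirrored bracket.

```bash
python3 -m pendant '[{"rotation":[0,0,0],"translation":[0,0,0],"grip":0},{"rotation":[0,0,0],"translation":[0,0,0],"grip":0},{"rotation":[0,0,0],"translation":[0,0,0],"grip":0},{"rotation":[0,0,0],"translation":[0,0,0],"grip":0},{"rotation":[0,0,0],"translation":[0,0,-20],"grip":0},{"rotation":[0,0,0],"translation":[0,0,-60],"grip":0},{"rotation":[0,0,0],"translation":[0,0,-100],"grip":0},{"rotation":[0,0,0],"translation":[0,0,-140],"grip":0},{"rotation":[0,0,0],"translation":[0,0,-150],"grip":0}]'
cat >> plan.py <<'E'
def tilt(yaw,deg): # vertical tool with x at yaw, handle then leaned by deg towards tool x
    u=np.array([np.cos(np.radians(yaw)),np.sin(np.radians(yaw)),0]); a=np.cross([0,0,1],u)
    return Ro.from_rotvec(a*np.radians(deg)).as_matrix()@down(yaw)
def tcp(G,R,back=0): return np.array(G,float)+R[:,2]*(8-back)
E
python3 - <<'E'
from plan import *
obs(); R=tilt(-99.3,45); print(R)
plan(tcp([544.9,77,26],R,90),R)
E
```

```text
t: 5.78
ee_pos: [577.3, -276.2, 188.8]
ee_rot: [0.004, -0.062, 0.998, -0.003]
force: [0.8, -1.0, -0.1]
gripper_width: 85.3
grasp_force: 0.0
t 5.78 p [ 577.3 -276.2  188.8] x [-0.992 -0.123 -0.008] z [ 0.008 -0.005 -1.   ] F [ 0.8 -1.  -0.1] w 85.3 gf 0.0 J [-0.56  0.52 -0.03  1.01  0.   -0.68]
[[-1.14271158e-01 -9.86855716e-01  1.14271158e-01]
 [-6.97812369e-01  1.61603821e-01  6.97812369e-01]
 [-7.07106781e-01  6.24447717e-18 -7.07106781e-01]]
rot [-0.513, -0.67, -1.211] tr [5.8, 299.6, 103.0] rows~ 11.8
```

```bash
python3 -m pendant '[{"rotation":[-0.513,-0.67,-1.211],"translation":[0,30,0],"grip":90},{"rotation":[-0.513,-0.67,-1.211],"translation":[0,60,0],"grip":90},{"rotation":[-0.513,-0.67,-1.211],"translation":[0,90,0],"grip":90},{"rotation":[-0.513,-0.67,-1.211],"translation":[2,120,0],"grip":90},{"rotation":[-0.513,-0.67,-1.211],"translation":[3,150,10],"grip":90},{"rotation":[-0.513,-0.67,-1.211],"translation":[4,180,20],"grip":90},{"rotation":[-0.513,-0.67,-1.211],"translation":[5,210,30],"grip":90},{"rotation":[-0.513,-0.67,-1.211],"translation":[5.8,240,40],"grip":90},{"rotation":[-0.513,-0.67,-1.211],"translation":[5.8,270,50],"grip":90},{"rotation":[-0.513,-0.67,-1.211],"translation":[5.8,299.6,60],"grip":90},{"rotation":[-0.513,-0.67,-1.211],"translation":[5.8,299.6,80],"grip":90},{"rotation":[-0.513,-0.67,-1.211],"translation":[5.8,299.6,95],"grip":90}]'
python3 - <<'E'
from plan import *
obs(); R=tilt(-99.3,45)
plan(tcp([544.9,77,26],R,90),R)
E
```

```text
t: 6.78
ee_pos: [530.7, 23.6, 85.8]
ee_rot: [0.291, -0.599, 0.702, 0.253]
force: [-0.1, -0.7, 0.4]
gripper_width: 55.1
grasp_force: 0.0
t 6.78 p [530.7  23.6  85.8] x [-0.113 -0.693 -0.712] z [ 0.105  0.704 -0.702] F [-0.1 -0.7  0.4] w 55.1 gf 0.0 J [-0.49  0.64 -0.41  0.84  0.74 -2.03]
rot [0.01, 0.007, 0.0] tr [3.4, -5.3, -0.9] rows~ 0.2
```

```bash
python3 -m pendant '[{"rotation":[0.01,0.007,0],"translation":[3.4,-5.3,0],"grip":90},{"rotation":[0.01,0.007,0],"translation":[3.4,-5.3,20],"grip":90},{"rotation":[0.01,0.007,0],"translation":[3.4,-5.3,40],"grip":90},{"rotation":[0.01,0.007,0],"translation":[3.4,-5.3,45],"grip":90},{"rotation":[0.01,0.007,0],"translation":[3.4,-5.3,45],"grip":90}]' >/dev/null
python3 - <<'E'
from plan import *
from h import *
obs(); R=tilt(-99.3,45)
plan(tcp([544.9,77,26],R,0),R)
t=camera("top")[:,:,::-1];s=camera("scene")[:,:,::-1]
o=np.zeros((400,800,3),np.uint8)
o[:,:400]=cv2.resize(t[230:350,150:270],(400,400),interpolation=2);o[:,400:]=cv2.resize(s[270:410,240:380],(400,400),interpolation=2)
cv2.imwrite("pics/c3.png",o)
E
```

```text
t 7.2 p [540.9  51.4  52.8] x [-0.121 -0.699 -0.705] z [ 0.116  0.695 -0.71 ] F [-0.1 -0.1  0.6] w 55.3 gf 0.0 J [-0.43  0.67 -0.46  0.7   0.75 -1.93]
rot [-0.002, -0.003, -0.007] tr [0.5, 0.3, 45.2] rows~ 1.1
```

View pics/c3.png

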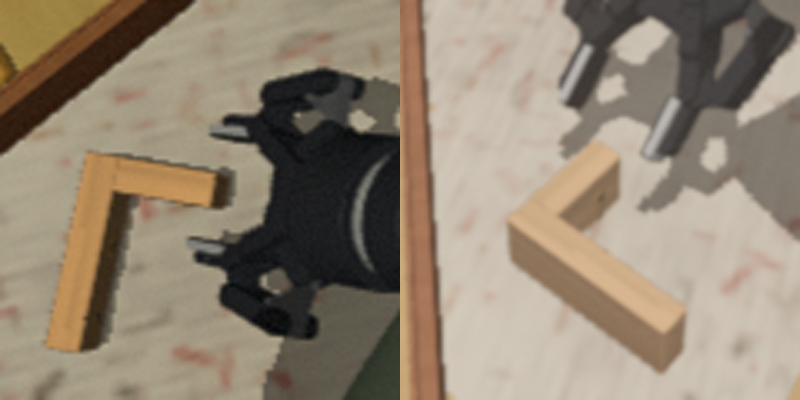

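The open fingers straddle the short leg's free end (crop (215,185), with pads at (230,130) and (210,250)), clear of the tray. I advance, close, then lift.

```bash
python3 -m pendant '[{"rotation":[0,0,-0.007],"translation":[0.5,0.3,25],"grip":90},{"rotation":[0,0,-0.007],"translation":[0.5,0.3,42],"grip":90},{"rotation":[0,0,-0.007],"translation":[0.5,0.3,45],"grip":90},{"rotation":[0,0,-0.007],"translation":[0.5,0.3,45],"grip":90},{"rotation":[0,0,-0.007],"translation":[0.5,0.3,45],"grip":255},{"rotation":[0,0,-0.007],"translation":[0.5,0.3,45],"grip":255},{"rotation":[0,0,-0.007],"translation":[0.5,0.3,45],"grip":255},{"rotation":[0,0,-0.007],"translation":[0.5,0.3,45],"grip":255},{"rotation":[0,0,-0.007],"translation":[0.5,0.3,45],"grip":255}]'
python3 - <<'E'
from plan import *
obs(); o=manip.get_obs()
R=tilt(-99.3,45); print("grasp pt",o["ee_pos"]-8*R[:,2])
plan(o["ee_pos"]+[0,0,100],R)
E
```

```text
t: 8.05
ee_pos: [547.1, 80.7, 21.6]
ee_rot: [0.292, -0.598, 0.705, 0.245]
force: [-1.8, -2.7, 6.6]
gripper_width: 19.1
grasp_force: 59.3
t 8.05 p [547.1  80.7  21.6] x [-0.114 -0.7   -0.705] z [ 0.119  0.695 -0.709] F [-1.8 -2.7  6.6] w 19.1 gf 59.3 J [-0.38  0.71 -0.49  0.57  0.76 -1.86]
grasp pt [546.15113077  75.13586024  27.22699763]
rot [-0.005, -0.002, 0.001] tr [-70.5, -0.4, -70.9] rows~ 2.4
```

Run:
```python
from plan import *
R=tilt(-90,-45)
plan(tcp([560,20,117],R),R)
```

```text
rot [-0.004, 1.564, -0.184] tr [-18.4, -24.1, -108.2] rows~ 12.6
```

```bash
python3 -m pendant '[{"rotation":[0,0,0],"translation":[-28,0,-28],"grip":255},{"rotation":[0,0,0],"translation":[-50,0,-50],"grip":255},{"rotation":[0,0.1,-0.01],"translation":[-60,0,-70],"grip":255},{"rotation":[0,0.22,-0.03],"translation":[-60,-2,-80],"grip":255},{"rotation":[0,0.34,-0.04],"translation":[-58,-4,-90],"grip":255},{"rotation":[0,0.46,-0.05],"translation":[-54,-7,-100],"grip":255},{"rotation":[0,0.58,-0.07],"translation":[-50,-9,-105],"grip":255},{"rotation":[0,0.7,-0.08],"translation":[-46,-11,-107],"grip":255},{"rotation":[0,0.82,-0.1],"translation":[-42,-13,-108],"grip":255},{"rotation":[0,0.94,-0.11],"translation":[-38,-15,-108],"grip":255},{"rotation":[0,1.06,-0.13],"translation":[-34,-18,-108],"grip":255},{"rotation":[0,1.18,-0.14],"translation":[-30,-20,-108],"grip":255}]';python3 - <<'E'
from plan import *
R=tilt(-90,-45)
obs();plan(tcp([560,20,117],R),R)
E
```

```text
t: 9.05
ee_pos: [557.7, 24.1, 119.7]
ee_rot: [-0.134, -0.678, 0.706, -0.151]
force: [0.2, -0.3, -2.2]
gripper_width: 19.6
grasp_force: 59.0
t 9.05 p [557.7  24.1 119.7] x [-0.043 -0.918  0.395] z [ 0.016 -0.396 -0.918] F [ 0.2 -0.3 -2.2] w 19.6 gf 59.0 J [ 0.12  0.51 -0.32  0.78 -0.41 -1.41]
rot [-0.007, 0.378, -0.046] tr [5.5, -2.3, 11.6] rows~ 3.1
```

```bash
python3 -m pendant '[{"rotation":[-0.007,0.12,-0.02],"translation":[5.5,-2.3,8],"grip":255},{"rotation":[-0.007,0.24,-0.04],"translation":[5.5,-2.3,11],"grip":255},{"rotation":[-0.007,0.36,-0.046],"translation":[5.5,-2.3,11.6],"grip":255},{"rotation":[-0.007,0.378,-0.046],"translation":[5.5,-2.3,11.6],"grip":255},{"rotation":[-0.007,0.378,-0.046],"translation":[5.5,-2.3,11.6],"grip":255},{"rotation":[-0.007,0.378,-0.046],"translation":[5.5,-2.3,11.6],"grip":255}]'>/dev/null;python3 - <<'E'
from plan import *
from h import *
R=tilt(-90,-45)
obs();plan(tcp([560,20,59],R),R)
t=camera("top")[:,:,::-1];s=camera("scene")[:,:,::-1]
o=np.zeros((400,800,3),np.uint8)
o[:,:400]=cv2.resize(t[190:350,150:310],(400,400),interpolation=2);o[:,400:]=cv2.resize(s[180:380,220:420],(400,400),interpolation=2)
cv2.imwrite("pics/c4.png",o)
E
```

```text
t 9.55 p [559.2  14.4 109.7] x [ 0.002 -0.713  0.702] z [-0.003 -0.702 -0.713] F [ 0.5  0.1 -0.5] w 19.5 gf 59.0 J [ 0.25  0.68 -0.22  0.91 -0.75 -1.22]
rot [0.003, 0.008, 0.002] tr [-39.5, -1.0, 40.2] rows~ 1.4
```

View pics/c4.png

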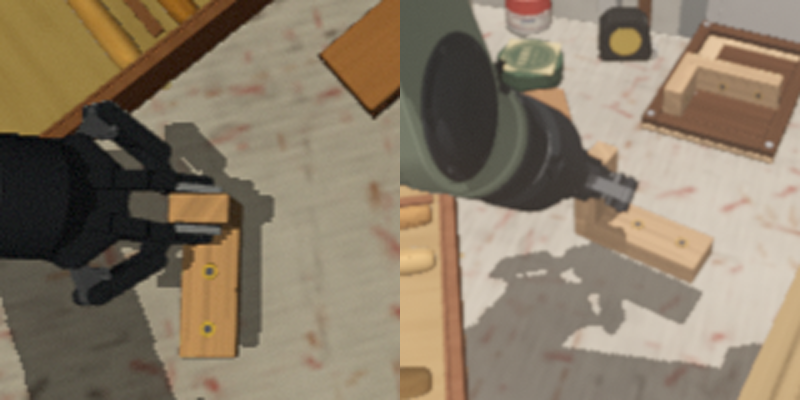

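The bracket is held upright, short leg up with the long leg level below. The first bracket sits in the left pocket. Lower to stand it.

```bash
python3 -m pendant '[{"rotation":[0.003,0.008,0.002],"translation":[-15,-0.5,15],"grip":255},{"rotation":[0.003,0.008,0.002],"translation":[-30,-0.5,30],"grip":255},{"rotation":[0.003,0.008,0.002],"translation":[-37,-0.5,37.5],"grip":255},{"rotation":[0.003,0.008,0.002],"translation":[-39,-0.5,39.5],"grip":255},{"rotation":[0.003,0.008,0.002],"translation":[-40,-0.5,40.5],"grip":255},{"rotation":[0.003,0.008,0.002],"translation":[-40.5,-0.5,41],"grip":255},{"rotation":[0.003,0.008,0.002],"translation":[-40.5,-0.5,41],"grip":255}]';python3 - <<'E'
from plan import *
obs();plan(tcp([560,20,56.7],tilt(-90,-45)),tilt(-90,-45))
E
```

```text
t: 10.23
ee_pos: [560.1, 14.3, 53.4]
ee_rot: [-0.27, -0.653, 0.653, -0.272]
force: [-0.9, 0.6, -1.4]
gripper_width: 19.6
grasp_force: 59.0
t 10.23 p [560.1  14.3  53.4] x [-0.002 -0.706  0.709] z [ 0.002 -0.709 -0.706] F [-0.9  0.6 -1.4] w 19.6 gf 59.0 J [ 0.25  0.76 -0.25  0.81 -0.76 -1.22]
rot [-0.002, -0.002, -0.002] tr [-1.6, 0.1, 1.6] rows~ 0.1
```

```bash
python3 -m pendant '[{"rotation":[0,0,0],"translation":[-1,0,1],"grip":255},{"rotation":[0,0,0],"translation":[-1.6,0,1.6],"grip":255},{"rotation":[0,0,0],"translation":[-2,0,2],"grip":255},{"rotation":[0,0,0],"translation":[-2,0,2],"grip":255}]'
```

```text
t: 10.57
ee_pos: [560.2, 14.6, 51.7]
ee_rot: [0.271, 0.653, -0.652, 0.273]
force: [-2.1, 3.2, 7.6]
gripper_width: 19.1
grasp_force: 60.5
```

```bash
python3 -m pendant '[{"rotation":[0,0,0],"translation":[-2,0,2],"grip":90},{"rotation":[0,0,0],"translation":[-2,0,2],"grip":90},{"rotation":[0,0,0],"translation":[-2,0,2],"grip":90},{"rotation":[0,0,0],"translation":[-2,0,-5],"grip":90},{"rotation":[0,0,0],"translation":[-2,0,-30],"grip":90},{"rotation":[0,0,0],"translation":[-2,0,-65],"grip":90},{"rotation":[0,0,0],"translation":[0,0,-100],"grip":90},{"rotation":[0,-0.1,0],"translation":[25,0,-125],"grip":90},{"rotation":[0,-0.22,0],"translation":[55,0,-145],"grip":90},{"rotation":[0,-0.34,0],"translation":[85,0,-165],"grip":90},{"rotation":[0,-0.46,0],"translation":[115,0,-160],"grip":90},{"rotation":[0,-0.58,0],"translation":[145,0,-145],"grip":90}]';python3 - <<'E'
from plan import *
obs();R=tilt(-90,45);plan(tcp([560.2,7.1,55],R,80),R)
E
```

```text
t: 11.57
ee_pos: [561.6, 16.6, 259.7]
ee_rot: [0.068, 0.705, -0.702, 0.075]
force: [1.9, -1.3, -0.8]
gripper_width: 55.3
grasp_force: 0.0
t 11.57 p [561.6  16.6 259.7] x [ 0.004 -0.98   0.201] z [ 0.011 -0.201 -0.98 ] F [ 1.9 -1.3 -0.8] w 55.3 gf 0.0 J [ 0.    0.34 -0.14  1.08 -0.2  -1.57]
rot [-0.008, -0.988, 0.009] tr [28.3, 3.3, 162.7] rows~ 7.9
```

```bash
python3 -m pendant '[{"rotation":[-0.008,-0.12,0.009],"translation":[30,3.3,5],"grip":90},{"rotation":[-0.008,-0.24,0.009],"translation":[60,3.3,10],"grip":90},{"rotation":[-0.008,-0.36,0.009],"translation":[85,3.3,15],"grip":90},{"rotation":[-0.008,-0.48,0.009],"translation":[95,3.3,30],"grip":90},{"rotation":[-0.008,-0.6,0.009],"translation":[95,3.3,50],"grip":90},{"rotation":[-0.008,-0.72,0.009],"translation":[90,3.3,75],"grip":90},{"rotation":[-0.008,-0.84,0.009],"translation":[75,3.3,100],"grip":90},{"rotation":[-0.008,-0.96,0.009],"translation":[60,3.3,125],"grip":90},{"rotation":[-0.008,-0.988,0.009],"translation":[40,3.3,150],"grip":90},{"rotation":[-0.008,-0.988,0.009],"translation":[28.3,3.3,162.7],"grip":90},{"rotation":[-0.008,-0.988,0.009],"translation":[28.3,3.3,162.7],"grip":90},{"rotation":[-0.008,-0.988,0.009],"translation":[28.3,3.3,162.7],"grip":90}]'>/dev/null;python3 - <<'E'
from plan import *
from h import *
obs();R=tilt(-90,45);plan(tcp([560.2,7.1,55],R,0),R)
t=camera("top")[:,:,::-1];s=camera("scene")[:,:,::-1]
o=np.zeros((400,800,3),np.uint8)
o[:,:400]=cv2.resize(t[190:350,170:330],(400,400),interpolation=2);o[:,400:]=cv2.resize(s[180:380,220:420],(400,400),interpolation=2)
cv2.imwrite("pics/c5.png",o)
E
```

```text
t 12.57 p [555.6 -45.8 101. ] x [-0.011 -0.71  -0.704] z [-0.005  0.704 -0.71 ] F [0.  0.9 0.8] w 55.4 gf 0.0 J [-0.55  0.76 -0.12  1.17  0.64 -2.27]
rot [0.005, -0.004, -0.011] tr [-5.3, -4.9, 77.9] rows~ 1.9
```

View pics/c5.png

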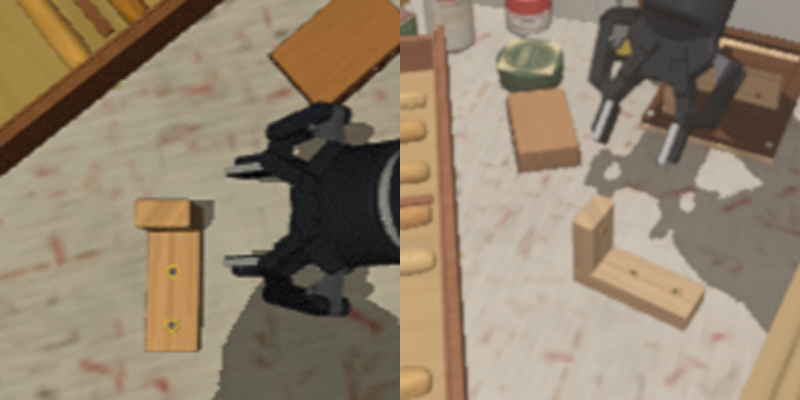

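It stands upright (short leg top at crop (163,213)), with the fingers centred on it (mid row ≈215) and clear of the sanding block. Advance and grip.

```bash
python3 -m pendant '[{"rotation":[0.005,-0.004,-0.011],"translation":[-5.3,-4.9,5],"grip":90},{"rotation":[0.005,-0.004,-0.011],"translation":[-5.3,-4.9,30],"grip":90},{"rotation":[0.005,-0.004,-0.011],"translation":[-5.3,-4.9,55],"grip":90},{"rotation":[0.005,-0.004,-0.011],"translation":[-5.3,-4.9,75],"grip":90},{"rotation":[0.005,-0.004,-0.011],"translation":[-5.3,-4.9,77.9],"grip":90},{"rotation":[0.005,-0.004,-0.011],"translation":[-5.3,-4.9,77.9],"grip":90},{"rotation":[0.005,-0.004,-0.011],"translation":[-5.3,-4.9,77.9],"grip":255},{"rotation":[0.005,-0.004,-0.011],"translation":[-5.3,-4.9,77.9],"grip":255},{"rotation":[0.005,-0.004,-0.011],"translation":[-5.3,-4.9,77.9],"grip":255},{"rotation":[0.005,-0.004,-0.011],"translation":[-5.3,-4.9,77.9],"grip":255},{"rotation":[0.005,-0.004,-0.011],"translation":[-5.3,-4.9,77.9],"grip":255}]'
python3 - <<'E'
from plan import *
obs(); o=manip.get_obs(); q=o["ee_rot"]; z=Ro.from_quat([q[1],q[2],q[3],q[0]]).as_matrix()[:,2]; print("G",o["ee_pos"]-8*z)
R=tilt(-90,-45);plan(tcp([560,-30,90],R),R)
E
```

```text
t: 13.58
ee_pos: [561.8, 11.1, 50.6]
ee_rot: [0.272, -0.653, 0.654, 0.268]
force: [-1.5, -3.1, 6.5]
gripper_width: 19.2
grasp_force: 59.3
t 13.58 p [561.8  11.1  50.6] x [ 0.001 -0.708 -0.706] z [ 0.005  0.706 -0.708] F [-1.5 -3.1  6.5] w 19.2 gf 59.3 J [-0.46  0.79 -0.22  0.98  0.69 -2.18]
G [561.79371869   5.43690201  56.28252192]
rot [-0.005, 1.569, -0.003] tr [9.3, 1.6, -56.9] rows~ 12.6
```

```bash
python3 -m pendant '[{"rotation":[0,0,0],"translation":[-25,0,-25],"grip":255},{"rotation":[0,0.05,0],"translation":[-45,0,-45],"grip":255},{"rotation":[0,0.17,0],"translation":[-48,0.2,-50],"grip":255},{"rotation":[0,0.29,0],"translation":[-45,0.4,-54],"grip":255},{"rotation":[0,0.41,0],"translation":[-41,0.6,-56],"grip":255},{"rotation":[0,0.53,0],"translation":[-37,0.8,-57],"grip":255},{"rotation":[0,0.65,0],"translation":[-33,1,-57],"grip":255},{"rotation":[0,0.77,0],"translation":[-29,1,-56],"grip":255},{"rotation":[0,0.89,0],"translation":[-25,1.2,-54],"grip":255},{"rotation":[0,1.01,0],"translation":[-21,1.4,-52],"grip":255},{"rotation":[0,1.13,0],"translation":[-17,1.6,-50],"grip":255},{"rotation":[0,1.25,0],"translation":[-13,1.6,-47],"grip":255}]'>/dev/null;python3 - <<'E'
from plan import *
obs();R=tilt(-90,-45);plan(tcp([560,-10,80],R),R)
E
```

```text
t 14.58 p [559.9 -11.8  93.2] x [-0.004 -0.891  0.454] z [ 0.004 -0.454 -0.891] F [ 0.7 -1.  -1.4] w 19.3 gf 58.9 J [ 0.08  0.55 -0.35  0.71 -0.47 -1.47]
rot [-0.004, 0.315, -0.005] tr [-5.1, 0.0, 18.6] rows~ 2.5
```

```bash
python3 -m pendant '[{"rotation":[-0.004,0.12,-0.005],"translation":[-2,0,10],"grip":255},{"rotation":[-0.004,0.24,-0.005],"translation":[-5,0,18],"grip":255},{"rotation":[-0.004,0.315,-0.005],"translation":[-5,0,18.6],"grip":255},{"rotation":[-0.004,0.315,-0.005],"translation":[-5,0,18.6],"grip":255},{"rotation":[-0.004,0.315,-0.005],"translation":[-15,0,38],"grip":255},{"rotation":[-0.004,0.315,-0.005],"translation":[-24,0,56],"grip":255},{"rotation":[-0.004,0.315,-0.005],"translation":[-26,0,60],"grip":255},{"rotation":[-0.004,0.315,-0.005],"translation":[-26,0,60],"grip":255},{"rotation":[-0.004,0.315,-0.005],"translation":[-26,0,60],"grip":255}]'>/dev/null;python3 - <<'E'
from plan import *
obs();R=tilt(-90,-45);plan(tcp([560,-10,27.7],R),R)
E
```

```text
t 15.33 p [559.6 -16.2  27.6] x [ 0.002 -0.711  0.703] z [-0.003 -0.703 -0.711] F [ 0.8  0.  -1.2] w 19.0 gf 58.8 J [ 0.2   0.78 -0.3   0.69 -0.76 -1.29]
rot [0.003, 0.005, 0.002] tr [-4.3, -0.4, 3.6] rows~ 0.1
```

```bash
python3 -m pendant '[{"rotation":[0.003,0.005,0.002],"translation":[-1.5,-0.4,1.5],"grip":255},{"rotation":[0.003,0.005,0.002],"translation":[-3,-0.4,3],"grip":255},{"rotation":[0.003,0.005,0.002],"translation":[-4,-0.4,4],"grip":255},{"rotation":[0.003,0.005,0.002],"translation":[-4.2,-0.4,4.2],"grip":255},{"rotation":[0.003,0.005,0.002],"translation":[-4.2,-0.4,4.2],"grip":255}]'
```

```text
t: 15.75
ee_pos: [560.4, -15.5, 22.6]
ee_rot: [0.271, 0.653, -0.652, 0.272]
force: [-1.5, 3.0, 6.9]
gripper_width: 19.1
grasp_force: 59.9
```

```bash
python3 -m pendant '[{"rotation":[0,0,0],"translation":[0,0,0],"grip":90},{"rotation":[0,0,0],"translation":[0,0,0],"grip":90},{"rotation":[0,0,0],"translation":[0,0,0],"grip":90},{"rotation":[0,0,0],"translation":[0,0,-10],"grip":90},{"rotation":[0,0,0],"translation":[0,0,-40],"grip":60},{"rotation":[0,0,0],"translation":[0,0,-80],"grip":30},{"rotation":[0,0,0],"translation":[0,0,-120],"grip":0},{"rotation":[0,0,0],"translation":[0,0,-160],"grip":0},{"rotation":[0,0,0],"translation":[-15,0,-190],"grip":0},{"rotation":[0,0,0],"translation":[-25,0,-210],"grip":0},{"rotation":[0,0,0],"translation":[-25,0,-210],"grip":0}]'>/dev/null;python3 - <<'E'
from plan import *
from meas import *
obs()
t=camera("top")[:,:,::-1];s=camera("scene")[:,:,::-1]
cv2.imwrite("pics/top6.png",t)
c=big(mask(t,(235,235,320,340))); print(cv2.approxPolyDP(c.astype(np.int32)[:,None],2.5,True)[:,0].tolist())
o=np.zeros((400,800,3),np.uint8)
o[:,:400]=cv2.resize(t[200:360,190:350],(400,400),interpolation=2);o[:,400:]=cv2.resize(s[180:380,220:420],(400,400),interpolation=2)
cv2.imwrite("pics/c6.png",o)
E
```

```text
t 16.67 p [560.7 155.2 153.1] x [ 0.002 -0.709  0.706] z [ 0.006 -0.706 -0.709] F [ 0.9  0.1 -0.2] w 85.1 gf 0.0 J [ 0.46  0.77  0.08  1.29 -0.69 -0.96]
[[240, 272], [242, 282], [269, 282], [269, 330], [279, 330], [280, 272]]
```

View pics/c6.png

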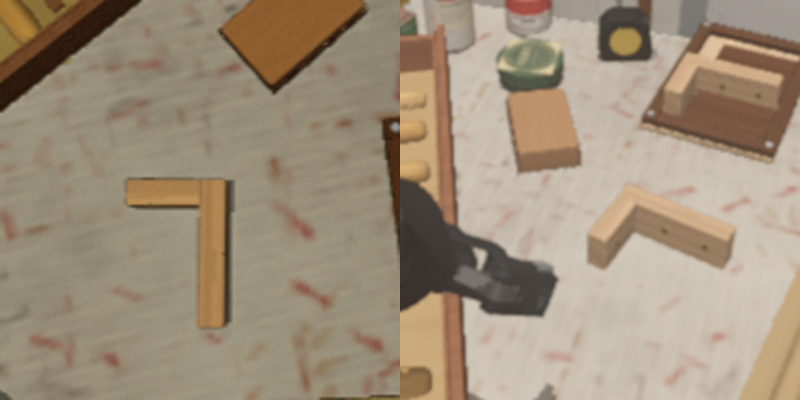

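The bracket lies flat and turned over, corner top-right at top pixel (280,272), the same hand as the pocket. Now measure it and plan a vertical grasp.

Run:
```python
from plan import *
from meas import *
np.set_printoptions(precision=2,suppress=True)
t=cv2.imread("pics/top6.png"); c=big(mask(t,(235,235,320,340)))
pts=[(280,272),(279,330),(240,272)]; z=40
l=line(c,pts[0],pts[1]); s=line(c,pts[0],pts[2]); K=onz("top",cross(l,s),z)
def d(l,p):
    v=(onz("top",l[0]+l[1]*20,z)-onz("top",l[0]-l[1]*20,z))[:2]; v/=np.linalg.norm(v); return v*np.sign(v@(onz("top",p,z)-K)[:2])
dl,ds=d(l,pts[1]),d(s,pts[2]); C=np.array([onz("top",p,z) for p in c])[:,:2]-K[:2]
print(K,np.degrees(np.arctan2(dl[1],dl[0])),np.degrees(np.arctan2(ds[1],ds[0])),(C@dl).max(),(C@ds).max())
G=K[:2]+40*dl+10*ds; print(G)
plan([*G,110],down(180))
```

```text
[569.15 -62.92  40.  ] -179.21473719355313 87.4148687173866 106.26590993017255 72.90314233097408
[529.61 -53.48]
rot [-0.615, -0.614, 1.485] tr [115.7, 30.6, 174.1] rows~ 13.8
```

```bash
python3 -m pendant '[{"rotation":[-0.05,-0.05,0.1],"translation":[20,3,0],"grip":0},{"rotation":[-0.1,-0.1,0.2],"translation":[40,6,10],"grip":0},{"rotation":[-0.615,-0.614,1.485],"translation":[60,9,30],"grip":0},{"rotation":[-0.615,-0.614,1.485],"translation":[75,12,50],"grip":0},{"rotation":[-0.615,-0.614,1.485],"translation":[85,16,70],"grip":0},{"rotation":[-0.615,-0.614,1.485],"translation":[95,20,90],"grip":0},{"rotation":[-0.615,-0.614,1.485],"translation":[105,23,110],"grip":0},{"rotation":[-0.615,-0.614,1.485],"translation":[110,26,130],"grip":0},{"rotation":[-0.615,-0.614,1.485],"translation":[115,30,150],"grip":0},{"rotation":[-0.615,-0.614,1.485],"translation":[115.7,30.6,170],"grip":0},{"rotation":[-0.615,-0.614,1.485],"translation":[115.7,30.6,174],"grip":0},{"rotation":[-0.615,-0.614,1.485],"translation":[115.7,30.6,174],"grip":0}]'>/dev/null;python3 - <<'E'
from plan import *
obs();plan([530,-55,90],down(180))
E
```

```text
t 17.77 p [527.1 -56.7 108.6] x [-0.979 -0.181  0.089] z [-0.075 -0.082 -0.994] F [-0.7 -0.4 -0.7] w 85.6 gf 0.0 J [-0.19  0.47 -0.36  0.8  -0.1  -0.38]
rot [-0.075, -0.083, 0.186] tr [-4.8, 2.3, 18.1] rows~ 1.7
```

```bash
python3 -m pendant '[{"rotation":[-0.075,-0.083,0.186],"translation":[-4.8,2.3,18],"grip":0},{"rotation":[-0.075,-0.083,0.186],"translation":[-4.8,2.3,18],"grip":0},{"rotation":[-0.075,-0.083,0.186],"translation":[-4.8,2.3,18],"grip":0},{"rotation":[-0.075,-0.083,0.186],"translation":[-4.8,2.3,18],"grip":0}]'>/dev/null;python3 - <<'E'
from plan import *
obs();plan([530,-55,25],down(180))
E
```

```text
t 18.1 p [530.5 -53.8  91.4] x [-1.    -0.008  0.001] z [-0.001 -0.003 -1.   ] F [-0.1 -0.   0.6] w 85.7 gf 0.0 J [-0.24  0.45 -0.44  0.69 -0.   -0.25]
rot [-0.003, -0.001, 0.008] tr [0.5, -1.0, 66.4] rows~ 1.6
```

```bash
python3 -m pendant '[{"rotation":[0,0,0.008],"translation":[0.5,-1,35],"grip":0},{"rotation":[0,0,0.008],"translation":[0.5,-1,63],"grip":0},{"rotation":[0,0,0.008],"translation":[0.5,-1,66],"grip":0},{"rotation":[0,0,0.008],"translation":[0.5,-1,66],"grip":0},{"rotation":[0,0,0.008],"translation":[0.5,-1,66],"grip":255},{"rotation":[0,0,0.008],"translation":[0.5,-1,66],"grip":255},{"rotation":[0,0,0.008],"translation":[0.5,-1,66],"grip":255},{"rotation":[0,0,0.008],"translation":[0.5,-1,66],"grip":255},{"rotation":[0,0,0.008],"translation":[0.5,-1,66],"grip":255},{"rotation":[0,0,0.008],"translation":[0.5,-1,66],"grip":255}]' >/dev/null;python3 - <<'E'
from plan import *
obs()
E
```

```text
t 18.93 p [532.4 -54.   26.9] x [-1.    -0.001 -0.003] z [ 0.003 -0.003 -1.   ] F [-1.3  0.2  2. ] w 18.8 gf 58.9 J [-0.24  0.54 -0.49  0.53 -0.   -0.24]
```

```bash
python3 -c "
from plan import *
plan([587.7,-373.1,95],down(187.05))"
```

```text
rot [-0.003, 0.003, -0.122] tr [-55.1, -319.4, -67.0] rows~ 7.9
```

```bash
python3 -m pendant '[{"rotation":[0,0,0],"translation":[0,0,-30],"grip":255},{"rotation":[0,0,0],"translation":[0,0,-60],"grip":255},{"rotation":[0,0,-0.02],"translation":[-5,-30,-67],"grip":255},{"rotation":[0,0,-0.04],"translation":[-12,-70,-67],"grip":255},{"rotation":[0,0,-0.06],"translation":[-19,-110,-67],"grip":255},{"rotation":[0,0,-0.08],"translation":[-26,-150,-67],"grip":255},{"rotation":[0,0,-0.1],"translation":[-33,-190,-67],"grip":255},{"rotation":[0,0,-0.122],"translation":[-40,-230,-67],"grip":255},{"rotation":[0,0,-0.122],"translation":[-46,-265,-67],"grip":255},{"rotation":[0,0,-0.122],"translation":[-52,-300,-67],"grip":255},{"rotation":[0,0,-0.122],"translation":[-55.1,-319.4,-67],"grip":255},{"rotation":[0,0,-0.122],"translation":[-55.1,-319.4,-67],"grip":255}]' >/dev/null; python3 -m pendant '[{"rotation":[0,0,0],"translation":[0,0,0],"grip":255},{"rotation":[0,0,0],"translation":[0,0,0],"grip":255}]' >/dev/null
python3 - <<'E'
from plan import *
from meas import *
np.set_printoptions(precision=2,suppress=True,linewidth=200)
obs();plan([587.7,-373.1,95],down(187.05))
o=manip.get_obs(); p=o["ee_pos"]; q=o["ee_rot"]; R0=Ro.from_quat([q[1],q[2],q[3],q[0]]).as_matrix()
tc=lambda bx,by,z: p+R0@np.array([bx+17.2,-(by-27.5),0])+[0,0,z]
t=camera("top")[:,:,::-1];s=camera("scene")[:,:,::-1]; cv2.imwrite("pics/top7.png",t);cv2.imwrite("pics/scene7.png",s)
for n in("A",(-55,-37.5)),("B",(-35,-37.5)),("C",(-55,0)):
    X=tc(*n[1],13.1); print(n[0],X,proj("top",X),proj("scene",X))
a=np.round(proj("top",tc(-55,-37.5,13.1))).astype(int)
g=cv2.cvtColor(t,cv2.COLOR_BGR2GRAY); print(a); print("rows",a[1]-6,"cols",a[0]-1,"step3"); print(g[a[1]-6:a[1]+6,a[0]-1:a[0]+26:3]); print(g[a[1]+2:a[1]+9:2,a[0]-6:a[0]+8])
o=np.zeros((400,800,3),np.uint8)
o[:,:400]=cv2.resize(t[220:340,345:465],(400,400),interpolation=2);o[:,400:]=cv2.resize(s[140:280,320:460],(400,400),interpolation=2)
cv2.imwrite("pics/c7.png",o)
E
```

```text
t 20.1 p [ 586.3 -371.8   93. ] x [-0.99 -0.12 -0.  ] z [ 0. -0. -1.] F [ 0.3  0.3 -1.2] w 19.1 gf 59.2 J [-0.67  0.71  0.04  0.91 -0.   -0.79]
rot [-0.0, 0.0, 0.0] tr [-1.2, -1.5, -2.0] rows~ 0.1
A [ 615.86 -302.65  106.06] [413.67 242.48] [368.82 178.12]
B [ 596.01 -305.11  106.05] [415.46 253.72] [377.62 180.1 ]
C [ 620.47 -339.86  106.07] [434.74 239.93] [374.05 170.34]
[414 242]
rows 236 cols 413 step3
[[139 142 144 151 148 146 140  55  43]
 [143 142 140 149  95  81  64  30  23]
 [142 107  88  70  52  51  50  26  28]
 [ 70  57  51  45  49  47  54  46  61]
 [ 46  43  49  52  61  64  95 128 136]
 [ 46  59  58  87 120 132 139 138 141]
 [ 63 126 129 140 138 137 141 139 140]
 [ 85 140 138 139 139 139 139 138 141]
 [ 83 139 140 141 139 139 138 138 139]
 [ 77 140 140 138 139 139 138 138 139]
 [ 68 140 139 139 140 142 140 144 129]
 [ 57 141 143 142 143 143 144 154  96]]
[[ 51  49  49  48  52  83 129 138 139 138 138 140 140 141]
 [ 35  50  51  49  51  68 109 137 140 137 138 139 139 139]
 [ 69  63  52  51  48  57  92 134 146 145 144 144 143 144]
 [ 84  76  56  50  51  56  87 139 152 149 149 151 150 154]]
```

View pics/c7.png

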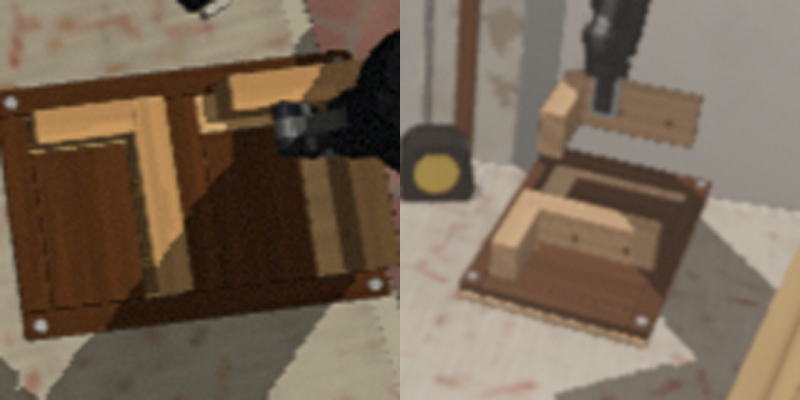

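The held bracket hovers over the right pocket, its short-leg edge at about (425,240.5) and free end at (413.2,244). That is about 0.5 px, or 0.7 mm, off the prediction, so I correct and descend.

```bash
python3 -m pendant '[{"rotation":[0,0,0],"translation":[-0.5,-2.1,15],"grip":255},{"rotation":[0,0,0],"translation":[-0.5,-2.1,32],"grip":255},{"rotation":[0,0,0],"translation":[-0.5,-2.1,43],"grip":255},{"rotation":[0,0,0],"translation":[-0.5,-2.1,45],"grip":255},{"rotation":[0,0,0],"translation":[-0.5,-2.1,47],"grip":255},{"rotation":[0,0,0],"translation":[-0.5,-2.1,49],"grip":255},{"rotation":[0,0,0],"translation":[-0.5,-2.1,51],"grip":255},{"rotation":[0,0,0],"translation":[-0.5,-2.1,51.5],"grip":255},{"rotation":[0,0,0],"translation":[-0.5,-2.1,51.5],"grip":255}]'; python3 -c "
from plan import *
obs();plan([587.1,-373.8,34.9],down(187.05))"
```

```text
t: 20.95
ee_pos: [588.0, -375.2, 42.5]
ee_rot: [0.001, -0.061, 0.998, -0.001]
force: [-2.2, -0.4, -0.5]
gripper_width: 19.1
grasp_force: 59.2
t 20.95 p [ 588.  -375.2   42.5] x [-0.992 -0.123 -0.002] z [ 0.002 -0.002 -1.   ] F [-2.2 -0.4 -0.5] w 19.1 gf 59.2 J [-0.67  0.76  0.01  0.81 -0.   -0.8 ]
rot [-0.003, 0.002, 0.0] tr [0.8, 1.5, 7.6] rows~ 0.2
```

```bash
python3 -m pendant '[{"rotation":[0,0,0],"translation":[0.3,0.6,2],"grip":255},{"rotation":[0,0,0],"translation":[0.6,1.1,4],"grip":255},{"rotation":[0,0,0],"translation":[0.6,1.1,6],"grip":255},{"rotation":[0,0,0],"translation":[0.6,1.1,7.5],"grip":255},{"rotation":[0,0,0],"translation":[0.6,1.1,7.8],"grip":255},{"rotation":[0,0,0],"translation":[0.6,1.1,7.8],"grip":255}]'; python3 -c "
from plan import *
obs()"
```

```text
t: 21.45
ee_pos: [586.9, -373.9, 34.9]
ee_rot: [0.001, -0.062, 0.998, -0.001]
force: [-2.0, 1.5, 3.9]
gripper_width: 18.9
grasp_force: 60.0
t 21.45 p [ 586.9 -373.9   34.9] x [-0.992 -0.123 -0.001] z [ 0.001 -0.002 -1.   ] F [-2.   1.5  3.9] w 18.9 gf 60.0 J [-0.67  0.77 -0.    0.8  -0.   -0.8 ]
```

```bash
python3 -m pendant '[{"rotation":[0,0,0],"translation":[0,0,0.8],"grip":255},{"rotation":[0,0,0],"translation":[0,0,0.8],"grip":255},{"rotation":[0,0,0],"translation":[0,0,0],"grip":0},{"rotation":[0,0,0],"translation":[0,0,0],"grip":0},{"rotation":[0,0,0],"translation":[0,0,0],"grip":0},{"rotation":[0,0,0],"translation":[0,0,-5],"grip":0},{"rotation":[0,0,0],"translation":[0,0,-30],"grip":0},{"rotation":[0,0,0],"translation":[0,0,-70],"grip":0},{"rotation":[0,0,0],"translation":[0,0,-110],"grip":0},{"rotation":[0,0,0],"translation":[0,0,-150],"grip":0},{"rotation":[0,0,0],"translation":[0,0,-160],"grip":0}]'>/dev/null; python3 -m pendant '[{"rotation":[0,0,0],"translation":[35,20,0],"grip":0},{"rotation":[0,0,0],"translation":[70,45,0],"grip":0},{"rotation":[0,0,0],"translation":[100,75,0],"grip":0},{"rotation":[0,0,0],"translation":[125,105,0],"grip":0},{"rotation":[0,0,0],"translation":[150,140,0],"grip":0},{"rotation":[0,0,0],"translation":[165,175,0],"grip":0},{"rotation":[0,0,0],"translation":[180,210,0],"grip":0},{"rotation":[0,0,0],"translation":[190,250,0],"grip":0},{"rotation":[0,0,0],"translation":[195,290,0],"grip":0},{"rotation":[0,0,0],"translation":[195,330,0],"grip":0},{"rotation":[0,0,0],"translation":[195,370,0],"grip":0},{"rotation":[0,0,0],"translation":[195,370,0],"grip":0}]'>/dev/null
python3 - <<'E'
from plan import *
from h import *
obs()
t=camera("top")[:,:,::-1];s=camera("scene")[:,:,::-1]; cv2.imwrite("pics/top8.png",t)
t0=cv2.imread("pics/top0.png")
print("props diff",[int(np.abs(t[v0:v1,u0:u1].astype(int)-t0[v0:v1,u0:u1]).max()) for u0,v0,u1,v1 in((275,175,340,238),(330,150,374,192),(384,183,420,225))])
o=np.zeros((400,800,3),np.uint8)
o[:,:400]=cv2.resize(t[220:340,345:465],(400,400),interpolation=2);o[:,400:]=cv2.resize(s[140:280,320:460],(400,400),interpolation=2)
cv2.imwrite("pics/c8.png",o)
E
```

```text
t 23.37 p [345.5 -24.5 193.2] x [-0.991 -0.132 -0.   ] z [ 0.     0.001 -1.   ] F [-0.2 -0.1 -1.1] w 85.2 gf 0.0 J [-0.29 -0.01 -0.74  0.84  0.   -0.42]
props diff [10, 10, 15]
```

View pics/c8.png

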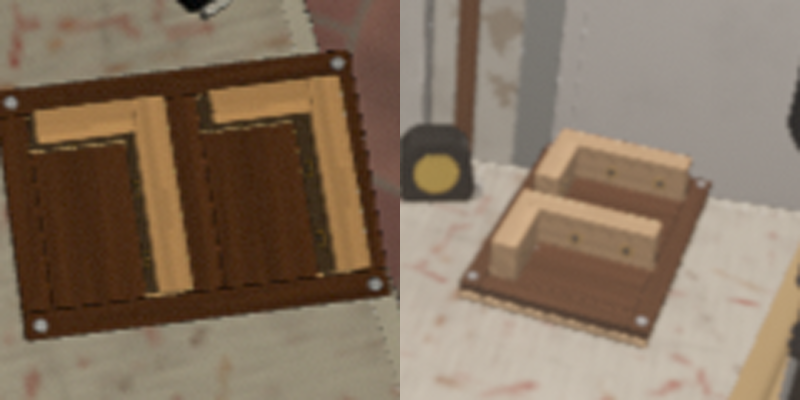

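Both brackets lie flat and parallel in their pockets, with top corners at about (391,250) and (446,243) in the top picture, and the three props have not moved. Hand in.

```bash
python3 -c "
from cell import job
print(job.job_done())"
```

```text
the job is handed in; nothing more can be done
None
```

I turned over the mirrored bracket, set both brackets flat and fully home in their pockets without moving the sanding block, tape measure or wax tin, and handed the job in at about 23.5 s; no verdict was returned.

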